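# Load the battery dock at the anaesthesia workstation

### The job

Put the three battery packs on charge: each must stand upright in the dock bay whose slot matches its thickness, pressed fully home onto that slot's ledges and left there. The medium pack was dropped in the thick pack's bay by mistake and has sunk too deep, so it must come out first. Do not knock over or shift the vials and bottles standing around.

Things in the scene. Friction and masses are not known exactly. Their poses are not given: they have to be found in the camera images.
- pack_slim_center (a point): Centre (half-way up) of the slim battery pack, white with a blue top band: a plain upright block 14 mm thick along its y, 56 mm wide along its x, 80 mm tall along its z. It starts standing upright on the work surface. About 0.1 to 0.2 kg.
- pack_medium_center (a point): Centre (half-way up) of the medium battery pack, grey with an orange top band: a plain upright block 22 mm thick along its y, 56 mm wide along its x, 80 mm tall along its z. It starts upright in the wrong place: sunk in the thick bay, with its top 35 mm above that bay's top face. About 0.1 to 0.2 kg.
- pack_thick_center (a point): Centre (half-way up) of the thick battery pack, yellow with a black top band: a plain upright block 30 mm thick along its y, 56 mm wide along its x, 80 mm tall along its z. It starts standing upright on the work surface. About 0.1 to 0.2 kg.
- bay_slim_mouth (a point): Slot-mouth centre on the top face (65 mm up) of the slim pack's bay: black block, white rim, 88 mm along x, 68 along y; bays in a row along y, 70 mm pitch, any order. Slot 62 mm along x, 17 across y, both flaring 12 mm wider over the top 8 mm; it goes down to steel ledges 35 mm below the rim with a 10 mm gap. Its pack stops on the ledges, top 45 mm over the rim; thinner ones sink deeper.
- shoe_slim (a joint): Stiff brass contact shoe mid-slot in this bay, m pushed down: 0 = 10 mm above the ledges, 0.010 = level with them, 0.020 = 10 mm below (end of travel). Takes about 6 N to push, carries a pack without moving and stays where left (no spring), so a pack resting on it stands proud until pressed down onto the ledges.
- bay_medium_mouth (a point): Slot-mouth centre on the top face (65 mm up) of the medium pack's bay: black block, white rim, 88 mm along x, 68 along y; bays in a row along y, 70 mm pitch, any order. Slot 62 mm along x, 25 across y, both flaring 12 mm wider over the top 8 mm; it goes down to steel ledges 35 mm below the rim with a 18 mm gap. Its pack stops on the ledges, top 45 mm over the rim; thinner ones sink deeper.
- shoe_medium (a joint): Stiff brass contact shoe mid-slot in this bay, m pushed down: 0 = 10 mm above the ledges, 0.010 = level with them, 0.020 = 10 mm below (end of travel). Takes about 6 N to push, carries a pack without moving and stays where left (no spring), so a pack resting on it stands proud until pressed down onto the ledges.
- bay_thick_mouth (a point): Slot-mouth centre on the top face (65 mm up) of the thick pack's bay: black block, white rim, 88 mm along x, 68 along y; bays in a row along y, 70 mm pitch, any order. Slot 62 mm along x, 33 across y, both flaring 12 mm wider over the top 8 mm; it goes down to steel ledges 35 mm below the rim with a 26 mm gap. Its pack stops on the ledges, top 45 mm over the rim; thinner ones sink deeper.
- shoe_thick (a joint): Stiff brass contact shoe mid-slot in this bay, m pushed down: 0 = 10 mm above the ledges, 0.010 = level with them, 0.020 = 10 mm below (end of travel). Takes about 6 N to push, carries a pack without moving and stays where left (no spring), so a pack resting on it stands proud until pressed down onto the ledges.
- vial_slim_center (a point): Centre of a small glass vial with a red cap, 24 mm across, 48 mm tall, standing close to one narrow end of the slim pack. Leave it standing where it is.
- vial_thick_center (a point): Centre of a small glass vial with a blue cap, 24 mm across, 48 mm tall, standing close to one narrow end of the thick pack. Leave it standing where it is.
- vial_amber_center (a point): Centre of an amber vial with a white cap, 26 mm across, 60 mm tall. Leave it standing where it is.
- bottle_left_center (a point): Centre of a clear bottle, 66 mm across, 190 mm tall, standing to the left of the dock (seen from the robot). Leave it standing where it is.
- bottle_right_center (a point): Centre of a clear bottle, 66 mm across, 190 mm tall, standing to the right of the dock (seen from the robot). Leave it standing where it is.
Not all that is in view belongs to the job. What is shaped like the part that bears pack_slim_center but red is not meant.

How it is judged:
By the outcome, as a careful person would: the job done as asked, in the order asked, and still so for the second after the job is handed in, with the robot touching nothing.
It also fails if it takes over 72 s, if anything falls off the work surface, if the arm or the gripper's body presses on something with over 40 N, if the wrist force passes 120 N, or if a joint passes its speed limit or range.

### The arm

A 7-joint arm with a two-finger parallel gripper is mounted at the origin on the work surface. World frame = base frame: x ahead of the robot, y to its left, z up, the work surface at z = 0. Lengths are in mm, angles in rad, forces in N, time in s.
With the tool pointing down it reaches from about 425 to 875 mm from the base axis. Payload 4.7 kg.
Tool frame: the origin (TCP) lies midway between the tips of the shut fingers; the grasp point (between the pads) lies 19 mm behind it; z points along the fingers, y is the line along which they close (so a half turn about z gives the same grasp; the last joint's range is limited). The gripper opens to 87 mm and grips with 3 to 60 N. Pads are 19 mm wide; open, the fingers measure 117 mm over their backs; the gripper's body (75 mm by 190 mm) begins 51 mm behind the grasp point.
Start: joints at [-1.261, 0.321, -0.07, 1.45, 0.023, 1.371, -0.057], TCP at [189.506, 621.782, 222.587] pointing down, gripper open.
Joint ranges: [-2.86, 2.86], [-0.3, 2.09], [-1.38, 1.24], [0.06, 2.45], [-1.56, 4.7], [0.09, 2.05], [-2.69, 2.69]. Speed limits (rad/s): [2.57, 2.57, 3.14, 3.14, 3.14, 3.14, 3.14].

### API

Orientations are given as a unit quaternion [w, x, y, z].
In Python, from rig import state, get_image, camera_params, r gives the robot as it stands.
- The arm moves only by the shell command python3 -m handwheel 'ROWS' [OPENING] [FORCE]. ROWS is JSON, one flat list of numbers, 4 for each row, row after row: the shift along the tool's x, y, z in mm, then the turn about the tool's z in degrees. In form: [dx, dy, dz, yaw, dx, dy, dz, yaw, ...]. A call has 1 to 10 rows; each row is the pose to reach, as a shift and turn from the pose commanded when the call began, along the tool's axes at that moment; what a row does not reach only later rows make up. A row lasts 1/8 s, in which the tool goes at most 62.5 mm and 10.7 degrees, less where a joint would pass 70% of its speed; a pose out of reach is approached as far as the arm can. A call with a gripper value outside its range is refused whole. OPENING is the gripper's target within -1 to 1 (fully open at 1, half-way at 0, shut at -1), set as the call begins (- or left out, the last holds). The fingers move at their own pace and stop on an object; FORCE is the grip in N (left out, the last holds). Time passes only in rows, so rows that repeat a pose let the fingers close. It gives the time, the measured TCP pose, the force, the opening and the grip force at its end, in the units of the state.
- state(): the state, without advancing time (a new reading comes with each control period).
- get_image(name): name is "scene" or "top" or "wrist"; returns (picture, depth): 384x512x3 uint8, red, green, blue; 384x512 float32, mm along the optical axis (not along the pixel's ray), 0 where there is no reading.
- camera_params(name): a dict with "mtx" (3x3 intrinsics, pixels), "dist_coeffs" ([k1, k2, p1, p2, k3] as OpenCV has them; the pictures are not rectified), "world_from_camera" (4x4, takes a point from camera to world coordinates). Camera axes: x right, y down, z forward; pixel columns grow to the right and rows downward; lengths in mm; the calibration is good to about 2 mm. A picture is of the moment at which its call begins: read the wrist's pose just before it. camera_params takes no time and is no camera call; for the wrist camera it gives the pose at the moment of the call.
- r.job_done(): hands the job in; it is judged then, once.
The state is a dict: "time_s": time; "joint_pos": joint angles; "dq": joint speeds; "effort": joint torques, N m; "tcp_pos": TCP position; "eef_rot": TCP orientation; "wrist_force": force on the tool from outside, world axes, zero at the start; "wrist_torque": the same for the moment, N m; "opening": finger opening in mm; "grip_force": force on a finger pad.
Only numpy, scipy, OpenCV 4.12 (cv2) and the standard library are available. Lean on these libraries where they do the work, as an engineer would, in place of code of your own. Each camera call takes 0.05 s, during which the arm holds its last target. There are 200 camera calls.

## Working session

There is one attempt and no reset: what is moved stays moved. The work goes in short steps, Python scripts to look and compute and a shell command to move; the robot and the scene stay as the last step left them, time stands still between calls to the robot, and variables do not carry over. Pictures are saved under pics/ and viewed, at most 10 in all, crops included, and the job is handed in when it is done.

```bash
ls; mkdir -p pics
python3 - <<'E'
from rig import state,get_image,camera_params
import cv2,numpy as np
s=state();print(s)
for n in("scene","top"):
    im,d=get_image(n);p=camera_params(n)
    cv2.imwrite(f"pics/{n}0.png",im[:,:,::-1]);np.savez(f"pics/{n}0.npz",im=im,d=d,**{k:np.array(v) for k,v in p.items()})
    print(n,p)
E
```

```text
pics
{'time_s': 0.0, 'joint_pos': array([-1.26090949,  0.32182439, -0.07008397,  1.45166463,  0.02260209,
        1.37079802, -0.05687541]), 'dq': array([-4.11414181e-04,  1.45294652e-03, -4.42768506e-04, -1.01195800e-03,
        9.17523410e-04, -9.32559531e-05, -8.71484300e-04]), 'effort': array([-7.76639672e-05, -4.91296971e+01, -4.03763736e-01, -3.12533462e+01,
       -6.39255135e-02,  4.40199778e-02,  1.83264392e-04]), 'tcp_pos': array([189.35881119, 621.23112537, 221.46581339]), 'eef_rot': array([-9.07390355e-05,  1.47327797e-01,  9.89087261e-01, -9.49367871e-04]), 'wrist_force': array([-0.0433692 , -0.15201877,  0.66106327]), 'wrist_torque': array([-0.00236241, -0.03058145,  0.01299993]), 'grip_force': 0.0, 'opening': 86.7476296364783}
scene {'mtx': array([[422.89707531,   0.        , 251.72111991],
       [  0.        , 422.89707531, 196.17930586],
       [  0.        ,   0.        ,   1.        ]]), 'dist_coeffs': array([-0.1184006,  0.       ,  0.       ,  0.       ,  0.       ]), 'world_from_camera': array([[-7.45491232e-01,  5.78985695e-01, -3.30179325e-01,
         8.6321
[... 186 characters left out ...]
  [ 0.00000000e+00,  0.00000000e+00,  0.00000000e+00,
         1.00000000e+00]])}
top {'mtx': array([[348.09651529,   0.        , 260.63284731],
       [  0.        , 348.09651529, 191.557549  ],
       [  0.        ,   0.        ,   1.        ]]), 'dist_coeffs': array([-0.05412517,  0.        ,  0.        ,  0.        ,  0.        ]), 'world_from_camera': array([[-2.68650953e-02, -9.96038276e-01,  8.47703956e-02,
         4.47773003e+02],
       [-9.99624949e-01,  2.63172417e-02, -7.57386417e-03,
        -4.44450828e+00],
       [ 5.31293563e-03, -8.49420750e-02, -9.96371726e-01,
         9.55528547e+02],
       [ 0.00000000e+00,  0.00000000e+00,  0.00000000e+00,
         1.00000000e+00]])}
```

View pics/top0.png

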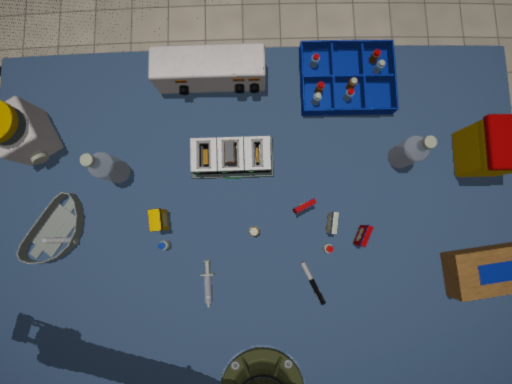

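View pics/scene0.png

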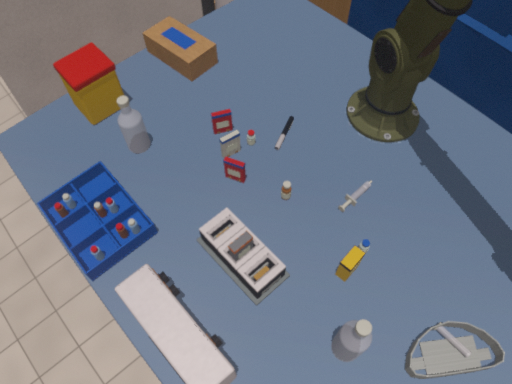

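The top view shows the dock at (232,157). The medium pack is in its middle bay, with an empty bay on each side at (204,155) and (258,155). The yellow pack is at (157,220) with its blue-capped vial at (163,246), and the slim pack is at (333,222) with its red-capped vial at (329,249). Red decoys are at (305,206) and (363,235), the amber vial is at (254,231), and the bottles are at (110,170) and (410,155). The scene view agrees.

```bash
cat > h.py <<'E'
import cv2,numpy as np
def load(n):
    f=np.load(f"pics/{n}.npz");return f["im"],f["d"],f["mtx"],f["dist_coeffs"],f["world_from_camera"]
def rays(uv,K,D,T):
    u=cv2.undistortPoints(np.float64(uv).reshape(-1,1,2),K,D).reshape(-1,2)
    return np.c_[u,np.ones(len(u))]@T[:3,:3].T
def plane(uv,z,K,D,T):
    r=rays(uv,K,D,T);c=T[:3,3];return (c+r*((z-c[2])/r[:,2:]))[:,:2]
def cloud(d,K,D,T):
    h,w=d.shape;uv=np.stack(np.meshgrid(np.arange(w),np.arange(h)),-1).reshape(-1,2)
    return (T[:3,3]+rays(uv,K,D,T)*d.reshape(-1,1)).reshape(h,w,3)
def ortho(n,z,x0,x1,y0,y1,s):
    "image: up=+x, left=+y, s px/mm on plane z"
    im,d,K,D,T=load(n)
    X,Y=np.meshgrid(np.arange(x1,x0,-1/s),np.arange(y1,y0,-1/s),indexing='ij')
    P=np.stack([X,Y,np.full_like(X,z)],-1).reshape(-1,3);R=T[:3,:3].T
    q,_=cv2.projectPoints(P,cv2.Rodrigues(R)[0],-R@T[:3,3],K,D)
    return cv2.remap(im,q.reshape(*X.shape,2).astype(np.float32),None,cv2.INTER_LINEAR)
E
python3 - <<'E'
from h import *
for n in("top0","scene0"):
    im,d,K,D,T=load(n);C=cloud(d,K,D,T);Z=C[...,2];hsv=cv2.cvtColor(im,cv2.COLOR_RGB2HSV)
    print(n)
    for name,(x0,x1,y0,y1),lo,hi,zt in(("thick",(300,480,200,350),70,92,80),("slim",(330,420,-225,-165),70,92,80),("dock",(480,620,-40,200),57,72,65),
        ("med",(500,620,40,110),90,112,100),("vslim",(260,355,-240,-150),38,58,48),("vthick",(240,345,200,330),38,58,48),("amber",(280,420,-20,60),50,70,60),("botL",(430,650,280,480),150,220,190),("botR",(430,650,-480,-280),150,220,190)):
        m=(Z>lo)&(Z<hi)&(C[...,0]>x0)&(C[...,0]<x1)&(C[...,1]>y0)&(C[...,1]<y1)
        nl,l,st,_=cv2.connectedComponentsWithStats(m.astype(np.uint8))
        for i in range(1,nl):
            if st[i,4]<12: continue
            v,u=np.nonzero(l==i);P=plane(np.c_[u,v],zt,K,D,T);(c,w,a)=cv2.minAreaRect(P.astype(np.float32))
            print(name,st[i,4],"px",(int(u.mean()),int(v.mean())),"rect",np.round(c,1),np.round(w,1),round(a,1),"mean",P.mean(0).round(1),"z",np.median(Z[l==i]).round(1))
a=ortho("top0",65,480,620,-40,200,3);b=ortho("scene0",65,480,620,-40,200,3)[:,:]
cv2.imwrite("pics/dock.png",cv2.resize(np.vstack([a,b]),(600,700))[:600,:,::-1] if 0 else cv2.resize(np.vstack([a,b]),(514,600))[:,:,::-1])
E
```

```text
top0
thick 254 px (154, 221) rect [454.8 257.2] [49.1 33.2] 4.5 mean [454.9 257.4] z 78.2
slim 19 px (333, 232) rect [ 414.4 -191.2] [12.6  7.5] 87.6 mean [ 415.3 -191.5] z 79.0
dock 874 px (230, 163) rect [600.1  65.9] [ 39.2 207.9] 0.2 mean [598.   64.3] z 63.1
med 85 px (228, 157) rect [607.7  65.5] [19.9 22.8] 88.9 mean [608.3  65.5] z 98.5
botL 199 px (88, 160) rect [593.9 374.1] [44.3 27.3] 74.6 mean [593.3 374.6] z 186.9
botR 216 px (426, 143) rect [ 613.7 -390.2] [29.5 46.7] 17.0 mean [ 613.3 -390.9] z 188.0
scene0
thick 277 px (353, 256) rect [457.5 261.5] [49.7 32. ] 5.1 mean [457.  261.7] z 78.0
slim 15 px (236, 131) rect [ 418.5 -187.8] [16.2  7.9] 76.3 mean [ 418.1 -187.8] z 77.0
dock 883 px (250, 241) rect [602.8  68. ] [ 37.  207.9] 0.7 mean [600.6  72.2] z 62.4
med 89 px (246, 236) rect [611.   69.4] [19.9 24.4] 0.3 mean [610.5  69.6] z 96.8
amber 12 px (288, 182) rect [419.6  13.7] [19.3  5.9] 86.7 mean [419.6  13.3] z 57.3
botL 287 px (361, 328) rect [604.  384.4] [28.8 39.5] 89.0 mean [602.9 384.4] z 187.6
botR 175 px (123, 104) rect [ 624.1 -377.4] [65.  27.6] 72.9 mean [ 623.8 -379.2] z 181.3
```

View pics/dock.png

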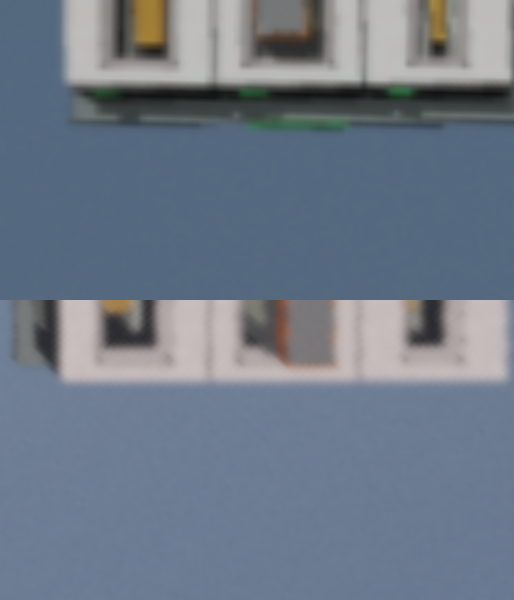

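The picture was cropped at x=620, because the dock reaches past my window. It still shows the left slot (y≈138) as wider than the right one (y≈-2), so left is the medium bay, middle is thick and right is slim. I'll widen the windows and measure again.

```bash
cat > meas.py <<'E'
from h import *
for n in("top0","scene0"):
    im,d,K,D,T=load(n);C=cloud(d,K,D,T);Z=C[...,2]
    print(n)
    for name,(x0,x1,y0,y1),lo,hi,zt in(("thick",(400,560,200,350),70,92,80),("slim",(390,500,-225,-120),66,92,80),("dock",(560,720,-60,200),55,73,65),
        ("med",(560,680,40,110),90,112,100),("vslim",(330,435,-240,-150),36,55,48),("vthick",(330,435,200,330),36,55,48),("amber",(360,480,-20,60),48,68,60),("red1",(430,530,-160,-80),60,95,80),("red2",(350,460,-300,-215),60,95,80)):
        m=(Z>lo)&(Z<hi)&(C[...,0]>x0)&(C[...,0]<x1)&(C[...,1]>y0)&(C[...,1]<y1)
        nl,l,st,_=cv2.connectedComponentsWithStats(m.astype(np.uint8))
        for i in range(1,nl):
            if st[i,4]<15: continue
            v,u=np.nonzero(l==i);P=plane(np.c_[u,v],zt,K,D,T);(c,w,a)=cv2.minAreaRect(P.astype(np.float32))
            print(name,st[i,4],"px",(int(u.mean()),int(v.mean())),"rect",np.round(c,1),np.round(w,1),round(a,1),"z",np.median(Z[l==i]).round(1))
a=ortho("top0",65,560,700,-50,190,2.5);b=ortho("scene0",65,560,700,-50,190,2.5)
e=ortho("top0",80,380,520,-270,-80,2);f=ortho("scene0",80,380,520,-270,-80,2)
g=ortho("top0",80,360,500,200,330,2);
pad=lambda q:cv2.copyMakeBorder(q,0,350-q.shape[0],0,max(0,0),cv2.BORDER_CONSTANT)
c1=np.vstack([a,b])[:600];ef=np.vstack([e,f]);
H=max(len(c1),len(ef));out=np.zeros((min(H,700),c1.shape[1]+ef.shape[1]+8,3),np.uint8);out[:len(c1),:c1.shape[1]]=c1;out[:len(ef),c1.shape[1]+8:]=ef
out=cv2.resize(out,None,fx=.8,fy=.8);print(out.shape)
cv2.imwrite("pics/dock2.png",out[:600,:800,::-1])
E
python3 meas.py
```

```text
top0
thick 293 px (154, 219) rect [458.6 257.4] [56.5 33.3] 5.6 z 78.2
slim 66 px (309, 202) rect [ 490.6 -133.3] [13.5 31.8] 24.8 z 78.4
slim 147 px (334, 222) rect [ 439.  -194.1] [17.3 55.5] 81.1 z 78.5
dock 1975 px (230, 153) rect [625.1  66. ] [ 89.4 207.9] 0.2 z 63.1
med 206 px (228, 150) rect [624.2  66.4] [22.5 55.8] 88.9 z 98.6
vslim 43 px (329, 248) rect [ 370.9 -185.8] [18.3 15.4] 88.2 z 46.7
vthick 46 px (161, 245) rect [391.2 248.9] [18.8 17.2] 62.6 z 46.3
amber 45 px (253, 231) rect [423.2   9.7] [17.9 15.3] 88.5 z 58.9
red1 134 px (304, 205) rect [ 484.9 -122.3] [14.6 56.8] 24.9 z 78.4
red2 154 px (365, 235) rect [ 404.  -272.5] [17.8 56. ] 65.2 z 78.2
scene0
thick 343 px (351, 257) rect [462.8 261.9] [60.1 32.1] 5.6 z 77.9
slim 142 px (229, 136) rect [ 444.  -188.3] [23.5 59.1] 80.7 z 76.3
slim 55 px (229, 160) rect [ 495.3 -130.1] [19.8 29.6] 16.6 z 76.9
dock 2282 px (241, 249) rect [628.6  68.3] [ 88.7 209.2] 0.7 z 62.4
med 252 px (239, 241) rect [629.1  69.4] [56.1 24.7] 0.3 z 97.5
vslim 35 px (250, 132) rect [ 376.4 -179.7] [21.5 14. ] 48.1 z 44.5
vslim 31 px (236, 141) rect [ 425.  -182.7] [14.8 24.6] 80.4 z 44.4
vthick 52 px (365, 242) rect [394.7 253.6] [19.2 16.9] 41.0 z 46.1
amber 53 px (286, 184) rect [426.5  14.1] [21.2 17.8] 46.0 z 56.8
red1 175 px (233, 163) rect [ 492.4 -115.3] [24.9 60.2] 25.6 z 76.0
red2 163 px (220, 114) rect [ 409.9 -266.1] [31. 58.] 65.9 z 75.4
(480, 790, 3)
```

View pics/dock2.png

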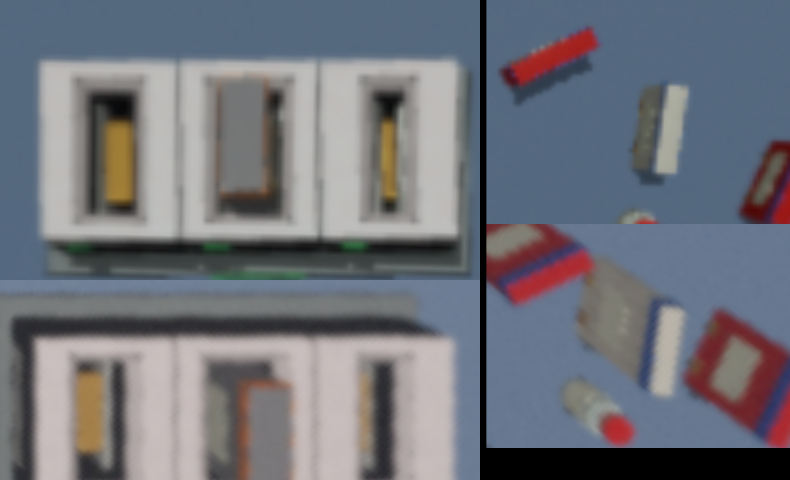

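The crops confirm the bay order: medium at the left (y≈137), thick in the middle (y≈67), slim at the right (y≈-3). The two views differ by about 4 mm, so I average them. That puts the dock centre at (627,67), the medium pack at (627,68), the slim pack at (441,-191) with its x axis at -9°, and the thick pack at (460.5,259.5) at +5.6°. I'll go above the medium pack and refine with the wrist camera.

```bash
cat > go.py <<'E'
import sys,numpy as np
from scipy.spatial.transform import Rotation as Ro
from rig import state
# usage: go.py x y z packyaw_deg : shift in tool axes; tool y to lie along packyaw+90
s=state();p=s["tcp_pos"];q=s["eef_rot"];R=Ro.from_quat([q[1],q[2],q[3],q[0]]).as_matrix()
x,y,z,a=map(float,sys.argv[1:5])
ya=np.degrees(np.arctan2(R[1,1],R[0,1]));d=(a+90-ya+90)%180-90
print("t",round(s["time_s"],2),"p",p.round(1),"yang",ya.round(1),"shift",(R.T@(np.array([x,y,z])-p)).round(1),"turn",round(-d,1),"F",s["wrist_force"].round(1),"open",round(s["opening"],1),"grip",round(s["grip_force"],1),"tilt",R[:,2].round(3),"q7",s["joint_pos"].round(2))
E
python3 go.py 627 67.5 190 0.4
```

```text
t 0.1 p [189.4 621.3 221.6] yang 73.1 shift [-580.  -402.1   32.3] turn -17.3 F [ 0.2 -0.6 -0.1] open 86.8 grip 0.0 tilt [-0.    -0.002 -1.   ] q7 [-1.26  0.32 -0.07  1.45  0.02  1.37 -0.06]
```

```bash
python3 -m handwheel '[-50,-35,0,-2, -100,-70,0,-4, -150,-104,0,-6, -200,-139,0,-8, -250,-173,0,-10, -300,-208,0,-12, -350,-243,0,-14, -400,-277,0,-16, -450,-312,0,-17.3, -490,-340,5,-17.3]' 0 20; python3 go.py 627 67.5 190 0.4
```

```text
time_s: 1.35
tcp_pos: [560.5, 151.1, 217.7]
eef_rot: [0.0, -0.002, 1.0, -0.0]
wrist_force: [0.4, 0.5, -0.4]
opening: 43.5
grip_force: 0.0
t 1.35 p [560.5 151.1 217.7] yang 90.3 shift [-66.1 -83.8  27.7] turn -0.1 F [ 0.4  0.5 -0.4] open 43.5 grip 0.0 tilt [ 0.001 -0.    -1.   ] q7 [-0.6   0.18  0.33  1.65 -0.06  1.33  1.31]
```

```bash
python3 -m handwheel '[-33,-42,14,0, -66,-84,28,0, -66,-84,28,0, -66,-84,28,0]'
cat > snap.py <<'E'
import sys,cv2,numpy as np
from rig import state,get_image,camera_params
n,o=sys.argv[1:3];p=camera_params(n);im,d=get_image(n)
cv2.imwrite(f"pics/{o}.png",im[:,:,::-1]);np.savez(f"pics/{o}.npz",im=im,d=d,**{k:np.array(v) for k,v in p.items()})
E
python3 snap.py wrist w1; python3 go.py 627 67.5 190 0.4
python3 -c "
from h import *
print(load('w1')[4].round(2))"
```

```text
time_s: 1.85
tcp_pos: [625.2, 70.6, 188.9]
eef_rot: [-0.001, -0.003, 1.0, 0.0]
wrist_force: [-0.7, 0.8, -0.5]
opening: 43.3
grip_force: 0.0
t 1.9 p [625.1  71.6 189.4] yang 90.4 shift [-1.8 -4.1 -0.6] turn 0.0 F [-0.5  0.3  0. ] open 43.9 grip 0.0 tilt [-0.001  0.001 -1.   ] q7 [-0.47  0.3   0.39  1.57 -0.12  1.3   1.51]
[[-1.0000e-02  9.6000e-01  2.9000e-01  5.4517e+02]
 [ 1.0000e+00  1.0000e-02  0.0000e+00  6.9850e+01]
 [ 0.0000e+00  2.9000e-01 -9.6000e-01  3.5087e+02]
 [ 0.0000e+00  0.0000e+00  0.0000e+00  1.0000e+00]]
```

View pics/w1.png

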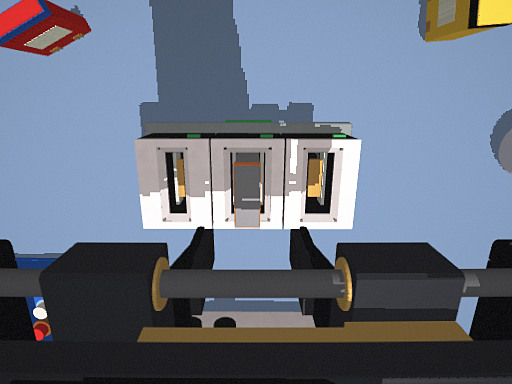

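The wrist view shows the whole dock: the medium pack's top at about (247,180), the slim slot at (176,185) and the medium slot at (318,185). The fingers are centred near column 250. I'll measure from this view.

```bash
cat > wm.py <<'E'
import sys
from h import *
im,d,K,D,T=load(sys.argv[1]);C=cloud(d,K,D,T);Z=C[...,2];g=cv2.cvtColor(im,cv2.COLOR_RGB2GRAY)
def comps(m,zt,minpx,name):
    nl,l,st,_=cv2.connectedComponentsWithStats(m.astype(np.uint8))
    for i in range(1,nl):
        if st[i,4]<minpx: continue
        v,u=np.nonzero(l==i);P=plane(np.c_[u,v],zt,K,D,T);c,w,a=cv2.minAreaRect(P.astype(np.float32))
        print(name,st[i,4],(int(u.mean()),int(v.mean())),"rect",np.round(c,1),np.round(w,1),round(a,1),"x",P[:,0].min().round(1),P[:,0].max().round(1),"y",P[:,1].min().round(1),P[:,1].max().round(1),"z",np.median(Z[l==i]).round(1))
E
cat > wd.py <<'E'
from wm import *
B=(C[...,0]>560)&(C[...,0]<700)&(C[...,1]>-60)&(C[...,1]<200)
rim=B&(abs(Z-65)<4)
comps(rim,65,500,"rim")
comps(B&(Z>85)&(Z<125),100 if len(sys.argv)<3 else float(sys.argv[2]),150,"packs")
# flare mouth: holes in rim mask
f=rim.astype(np.uint8);cs,h=cv2.findContours(f,cv2.RETR_CCOMP,cv2.CHAIN_APPROX_NONE)
for c,hh in zip(cs,h[0]):
    if hh[3]>=0 and cv2.contourArea(c)>200:
        P=plane(c.reshape(-1,2),65,K,D,T);r=cv2.minAreaRect(P.astype(np.float32));print("mouth",np.round(r[0],1),np.round(r[1],1),round(r[2],1))
E
python3 wd.py w1
```

```text
rim 4748 (173, 182) rect [626.1  -3.4] [88.2 68.9] 0.3 x 581.9 670.4 y -38.0 31.0 z 64.7
rim 3269 (247, 179) rect [625.6  66.4] [88.1 68. ] 0.3 x 581.5 669.8 y 32.2 100.5 z 64.6
rim 4130 (321, 183) rect [625.3 136.2] [88.  68.6] 0.2 x 581.4 669.4 y 101.9 170.7 z 64.6
packs 1768 (246, 194) rect [625.2  66.4] [58.5 22.4] 0.3 x 595.9 654.5 y 55.0 77.6 z 99.7
mouth [624.  136.3] [36.  71.7] 89.3
mouth [626.6  -2.8] [72.8 27.1] 1.9
```

```bash
python3 -m handwheel '[-1,-5,40,0, -1,-5,80,0, -1,-5,105,0, -1,-5,105,0, -1,-5,105,0]'; python3 go.py 626 66.4 71 0.3
```

```text
time_s: 2.52
tcp_pos: [627.4, 66.4, 86.2]
eef_rot: [0.001, -0.004, 1.0, 0.0]
wrist_force: [0.5, -1.0, 0.1]
opening: 43.2
grip_force: 0.0
t 2.52 p [627.4  66.4  86.2] yang 90.4 shift [ 1.5  0.  15.2] turn 0.1 F [ 0.5 -1.   0.1] open 43.2 grip 0.0 tilt [ 0.002  0.001 -1.   ] q7 [-0.45  0.39  0.38  1.67 -0.16  1.11  1.55]
```

```bash
python3 -m handwheel '[1,0,15,0,1,0,15,0,1,0,15,0]' 0 20;  python3 -m handwheel '[0,0,0,0,0,0,0,0,0,0,0,0,0,0,0,0,0,0,0,0]' -1 25; python3 go.py 626 66.4 71 0.3
```

```text
time_s: 2.9
tcp_pos: [625.7, 65.1, 69.7]
eef_rot: [0.0, -0.003, 1.0, 0.0]
wrist_force: [0.8, -0.1, 0.0]
opening: 43.1
grip_force: 0.0
time_s: 3.52
tcp_pos: [625.8, 65.1, 69.7]
eef_rot: [0.0, -0.003, 1.0, 0.0]
wrist_force: [0.1, -0.2, 1.4]
opening: 21.7
grip_force: 24.8
t 3.52 p [625.8  65.1  69.7] yang 90.4 shift [-0.2  1.3 -1.3] turn 0.1 F [ 0.1 -0.2  1.4] open 21.7 grip 24.8 tilt [ 0.  0. -1.] q7 [-0.45  0.4   0.38  1.69 -0.16  1.08  1.55]
```

```bash
python3 -m handwheel '[0,0,-10,0,0,0,-30,0,0,0,-60,0,0,0,-75,0,0,30,-75,0,0,71,-75,0,0,71,-75,0,0,71,-75,0]'; python3 snap.py wrist w2; python3 wd.py w2 176; python3 go.py 625.4 136.2 145 0.3
```

```text
time_s: 4.53
tcp_pos: [625.2, 135.7, 144.8]
eef_rot: [0.0, -0.003, 1.0, -0.0]
wrist_force: [-0.2, -0.5, -1.5]
opening: 21.8
grip_force: 24.9
rim 10536 (117, 192) rect [625.5  31.7] [ 88.3 138.7] 0.2 x 581.6 669.9 y -37.8 101.1 z 64.6
rim 4018 (253, 180) rect [623.4 136.4] [83.8 68. ] 0.3 x 581.3 665.1 y 102.3 170.5 z 64.7
packs 380 (252, 182) rect [580.6 135.4] [ 4.9 14.8] 0.4 x 578.1 583.1 y 128.0 142.9 z 112.3
mouth [625.6  66.8] [73.9 43.2] 1.4
mouth [624.4  -1.6] [71.4 26.6] 0.7
t 4.58 p [625.3 134.8 144.8] yang 90.3 shift [-0.1  1.4 -0.2] turn -0.0 F [ 0.9 -0.5 -0.4] open 21.8 grip 24.9 tilt [ 0.    -0.001 -1.   ] q7 [-0.54  0.35  0.36  1.59 -0.13  1.22  1.42]
```

```bash
python3 - <<'E'
from h import *
im,d,K,D,T=load('w2');C=cloud(d,K,D,T);m=(C[...,2]>75)&(C[...,2]<125)&(abs(C[...,0]-597)<6)&(abs(C[...,1]-136)<25)
P=C[m];print(m.sum(),np.percentile(P[:,1],[1,50,99]).round(1),np.median(P[:,0]),P[:,2].min().round(1))
E
python3 -m handwheel '[0,1,15,0,0,1,30,0,0,1,38,0,0,1,38,0]'; python3 go.py 625.4 136.2 80 0.3
```

```text
382 [125.2 135.6 146.2] 597.9872497775491 96.5
time_s: 5.08
tcp_pos: [624.4, 136.8, 105.2]
eef_rot: [-0.001, -0.003, 1.0, -0.0]
wrist_force: [1.1, -0.6, -0.7]
opening: 21.9
grip_force: 24.9
t 5.08 p [624.4 136.8 105.2] yang 90.3 shift [-1.  -0.6 25.2] turn 0.0 F [ 1.1 -0.6 -0.7] open 21.9 grip 24.9 tilt [-0.002 -0.001 -1.   ] q7 [-0.54  0.39  0.35  1.63 -0.14  1.15  1.43]
```

```bash
python3 -m handwheel '[-1,-0.5,8,0,-1,-0.5,13,0,-1,-0.5,13,0]' -1 45; python3 -m handwheel '[0,0,4,0,0,0,7,0,0,0,10,0,0,0,12,0,0,0,12,0]'; python3 go.py 625.4 136.2 80 0.3
```

```text
time_s: 5.45
tcp_pos: [625.9, 136.6, 93.1]
eef_rot: [-0.0, -0.003, 1.0, -0.0]
wrist_force: [0.1, -0.1, -1.3]
opening: 21.8
grip_force: 44.8
time_s: 6.08
tcp_pos: [626.4, 136.7, 82.0]
eef_rot: [0.0, -0.003, 1.0, 0.0]
wrist_force: [-2.1, 0.7, 4.5]
opening: 21.4
grip_force: 44.8
t 6.08 p [626.4 136.7  82. ] yang 90.3 shift [ 1.  -0.5  2. ] turn 0.0 F [-2.1  0.7  4.5] open 21.4 grip 44.8 tilt [ 0.  0. -1.] q7 [-0.53  0.41  0.35  1.65 -0.15  1.11  1.43]
```

```bash
python3 -m handwheel '[0,0,2,0,0,0,3,0,0,0,3,0]'; python3 -m handwheel '[0,0,1,0,0,0,2,0,0,0,2,0]'; python3 go.py 625.4 136.2 80 0.3
```

```text
time_s: 6.45
tcp_pos: [626.4, 136.7, 79.7]
eef_rot: [0.0, -0.003, 1.0, 0.0]
wrist_force: [-3.7, -0.5, 9.2]
opening: 21.5
grip_force: 44.8
time_s: 6.82
tcp_pos: [626.6, 136.8, 79.6]
eef_rot: [0.0, -0.003, 1.0, 0.001]
wrist_force: [-7.6, -1.3, 17.7]
opening: 21.9
grip_force: 44.8
t 6.83 p [626.6 136.8  79.6] yang 90.4 shift [ 1.2 -0.6 -0.4] turn 0.1 F [-7.6 -1.3 17.7] open 21.9 grip 44.8 tilt [ 0.001  0.001 -1.   ] q7 [-0.53  0.41  0.35  1.65 -0.16  1.1   1.44]
```

```bash
python3 -m handwheel '[0,0,-3,0,0,0,-3,0,0,0,-3,0,0,0,-3,0]' 0; python3 -m handwheel '[0,0,-20,0,0,0,-60,0,0,0,-100,0,0,0,-115,0,0,0,-115,0]' 0.35; python3 snap.py wrist w3; python3 wd.py w3 110; python3 go.py 460.5 259.5 190 5.6
```

```text
time_s: 7.32
tcp_pos: [626.0, 136.5, 79.0]
eef_rot: [-0.0, -0.003, 1.0, -0.0]
wrist_force: [-0.3, 0.5, -0.7]
opening: 42.7
grip_force: 0.0
time_s: 7.95
tcp_pos: [626.9, 136.7, 196.1]
eef_rot: [0.001, -0.003, 1.0, 0.0]
wrist_force: [-0.1, -0.7, -0.0]
opening: 58.2
grip_force: 0.0
rim 8009 (138, 178) rect [626.1  31.6] [ 88.8 138.8] 0.2 x 581.7 670.5 y -37.9 101.0 z 64.6
rim 3705 (251, 175) rect [625.8 136.4] [87.6 68. ] 0.4 x 581.8 669.8 y 102.2 170.5 z 64.7
packs 1843 (251, 193) rect [624.7 137.1] [59.5 22.4] 0.2 x 594.9 654.4 y 126.1 148.4 z 109.6
mouth [626.2  67.5] [72.5 42.9] 0.3
mouth [626.6  -2.4] [74.8 28.3] 0.8
t 8.0 p [626.  136.6 194.4] yang 90.4 shift [164.8 123.9   4.4] turn -5.2 F [ 0.2  0.1 -1.7] open 58.3 grip 0.0 tilt [-0.  0. -1.] q7 [-0.55  0.32  0.37  1.53 -0.12  1.31  1.41]
```

The medium pack is home, with its top at z=109.6. Next is the thick pack.

```bash
python3 -m handwheel '[40,30,5,-1.5,80,60,5,-3,120,90,5,-4,150,112,5,-5,165,124,5,-5,165,124,5,-5]'; python3 snap.py wrist w4
python3 - <<'E'
import sys;sys.argv=['','w4']
from wm import *
for n,zl,zh,zt in(("thick",70,92,80),("vial",36,56,48)): comps((Z>zl)&(Z<zh)&(abs(C[...,0]-450)<90)&(abs(C[...,1]-255)<70),zt,150,n)
E
python3 go.py 460.5 259.5 60 5.6
```

```text
time_s: 8.75
tcp_pos: [458.4, 260.4, 187.9]
eef_rot: [-0.001, -0.048, 0.999, -0.001]
wrist_force: [-0.6, -0.1, 0.2]
opening: 59.3
grip_force: 0.0
thick 2069 (252, 188) rect [457.9 261. ] [57.8 30. ] 4.8 x 428.0 487.9 y 243.8 278.1 z 79.7
vial 301 (250, 112) rect [392.2 252.4] [17.8 17.1] 51.0 x 383.0 401.2 y 243.5 260.8 z 47.7
t 8.8 p [459.8 259.2 188.2] yang 95.4 shift [ -0.9   0.4 128.2] turn -0.2 F [ 0.3 -0.1  0.2] open 58.8 grip 0.0 tilt [-0.001 -0.002 -1.   ] q7 [-0.79  0.08  0.24  1.81 -0.02  1.26  1.12]
```

```bash
python3 -m handwheel '[0.5,1,40,0,0.5,1,80,0,0.5,1,120,0,0.5,1,139,0,0.5,1,142,0,0.5,1,142,0]'; python3 -m handwheel '[0,0,0,0,0,0,0,0,0,0,0,0,0,0,0,0,0,0,0,0]' -1 25; python3 go.py 625.8 66.8 150 0.3
```

```text
time_s: 9.55
tcp_pos: [460.8, 259.9, 47.8]
eef_rot: [0.0, -0.046, 0.999, -0.0]
wrist_force: [0.6, 0.6, 0.7]
opening: 58.6
grip_force: 0.0
time_s: 10.18
tcp_pos: [460.0, 260.8, 47.9]
eef_rot: [0.0, -0.047, 0.999, 0.0]
wrist_force: [-1.1, -0.0, 1.6]
opening: 29.9
grip_force: 25.0
t 10.18 p [460.  260.8  47.9] yang 95.4 shift [-147.  -208.6 -102.1] turn 5.1 F [-1.1 -0.   1.6] open 29.9 grip 25.0 tilt [ 0.  0. -1.] q7 [-0.78  0.22  0.23  1.95 -0.06  0.97  1.15]
```

```bash
python3 -m handwheel '[0,0,-15,0,0,0,-50,0,0,0,-100,0,0,0,-128,0,-30,-40,-128,2,-60,-85,-128,3,-90,-127,-128,4,-120,-170,-128,5.1,-140,-200,-128,5.1,-147,-208,-128,5.1]'; python3 go.py 625.8 66.8 150 0.3
```

```text
time_s: 11.42
tcp_pos: [626.5, 63.6, 175.9]
eef_rot: [0.0, 0.0, 1.0, -0.001]
wrist_force: [-0.2, 0.5, -1.7]
opening: 29.6
grip_force: 25.0
t 11.43 p [626.5  63.6 175.9] yang 90.0 shift [ 0.7  3.2 25.9] turn -0.3 F [-0.2  0.5 -1.7] open 29.6 grip 25.0 tilt [ 0.    -0.002 -1.   ] q7 [-0.49  0.32  0.42  1.58 -0.13  1.27  1.53]
```

```bash
python3 -m handwheel '[0,0,0,0,0,0,0,0]'; python3 snap.py wrist w5; python3 wd.py w5 110; python3 go.py 625.8 66.8 150 0.3
python3 - <<'E'
from h import *
im,d,K,D,T=load('w5');C=cloud(d,K,D,T);m=(C[...,2]>115)&(C[...,2]<155)&(abs(C[...,0]-597)<7)&(abs(C[...,1]-67)<27)
P=C[m];print(m.sum(),np.percentile(P[:,1],[1,50,99]).round(1),np.median(P[:,0]),P[:,2].min().round(1))
E
```

```text
time_s: 11.68
tcp_pos: [624.7, 69.4, 175.5]
eef_rot: [-0.0, -0.003, 1.0, 0.001]
wrist_force: [0.2, -0.3, -3.2]
opening: 29.9
grip_force: 25.0
rim 5117 (171, 187) rect [626.   -3.4] [88.5 68.8] 0.3 x 581.9 670.4 y -38.0 31.1 z 64.7
rim 2416 (244, 168) rect [622.8  66.4] [81.4 68. ] 0.3 x 581.9 663.6 y 32.3 100.4 z 64.6
rim 3347 (320, 179) rect [625.3 136.2] [87.7 68.8] 0.3 x 581.3 669.3 y 101.7 170.7 z 64.7
packs 2576 (335, 203) rect [624.4 134.3] [60.7 27.7] 0.4 x 594.0 654.7 y 120.3 148.3 z 109.4
mouth [624.7  -2.7] [26.9 72.6] 88.7
t 11.72 p [624.8  69.4 175.6] yang 90.4 shift [-1.  -2.6 25.6] turn 0.1 F [-0.4  0.  -2.6] open 30.1 grip 25.0 tilt [-0.001  0.001 -1.   ] q7 [-0.49  0.31  0.42  1.59 -0.13  1.27  1.53]
478 [55.  69.4 83.5] 595.9754645313142 127.5
```

```bash
python3 -m handwheel '[-1,-2.5,20,0,-1,-2.5,45,0,-1,-2.5,65,0,-1,-2.5,71,0,-1,-2.5,71,0]'; python3 go.py 625.6 66.6 78 0.3
```

```text
time_s: 12.35
tcp_pos: [626.5, 64.8, 104.2]
eef_rot: [-0.0, -0.002, 1.0, -0.0]
wrist_force: [-0.2, 0.0, -2.7]
opening: 30.0
grip_force: 25.0
t 12.35 p [626.5  64.8 104.2] yang 90.3 shift [ 0.8  1.8 26.2] turn -0.0 F [-0.2  0.  -2.7] open 30.0 grip 25.0 tilt [-0.001 -0.    -1.   ] q7 [-0.48  0.37  0.41  1.66 -0.16  1.14  1.55]
```

```bash
python3 -m handwheel '[0.5,1.5,3,0,0.5,1.5,8,0,0.5,1.5,14,0,0.5,1.5,14,0]' -1 45; python3 -m handwheel '[0,0,4,0,0,0,7,0,0,0,10,0,0,0,12,0,0,0,13,0,0,0,13,0]'; python3 go.py 625.4 66.4 78 0.3
```

```text
time_s: 12.85
tcp_pos: [625.6, 66.1, 89.9]
eef_rot: [-0.001, -0.002, 1.0, -0.0]
wrist_force: [0.4, -0.2, -3.2]
opening: 29.8
grip_force: 45.0
time_s: 13.6
tcp_pos: [626.1, 66.2, 78.0]
eef_rot: [-0.0, -0.002, 1.0, 0.0]
wrist_force: [-1.5, 0.1, 1.3]
opening: 29.4
grip_force: 45.0
t 13.6 p [626.1  66.2  78. ] yang 90.2 shift [ 0.7  0.3 -0. ] turn -0.1 F [-1.5  0.1  1.3] open 29.4 grip 45.0 tilt [-0.  0. -1.] q7 [-0.47  0.4   0.4   1.68 -0.17  1.09  1.56]
```

```bash
python3 -m handwheel '[0,0,2,0,0,0,3,0,0,0,4,0,0,0,4,0]';  python3 go.py 625.4 66.4 78 0.3
```

```text
time_s: 14.1
tcp_pos: [626.4, 66.2, 77.8]
eef_rot: [0.0, -0.002, 1.0, 0.001]
wrist_force: [-9.2, -0.3, 20.9]
opening: 29.7
grip_force: 45.0
t 14.1 p [626.4  66.2  77.8] yang 90.2 shift [ 1.   0.2 -0.2] turn -0.1 F [-9.2 -0.3 20.9] open 29.7 grip 45.0 tilt [ 0.001  0.001 -1.   ] q7 [-0.47  0.4   0.4   1.68 -0.18  1.09  1.56]
```

```bash
python3 -m handwheel '[0,0,-4,0,0,0,-4,0,0,0,-4,0,0,0,-4,0]' 0.1; python3 -m handwheel '[0,0,-20,0,0,0,-60,0,0,0,-100,0,0,0,-115,0,0,0,-115,0]'; python3 snap.py wrist w6; python3 wd.py w6 110; python3 go.py 441 -191 180 -9
```

```text
time_s: 14.6
tcp_pos: [626.0, 66.2, 77.0]
eef_rot: [-0.0, -0.002, 1.0, -0.0]
wrist_force: [-0.0, -0.7, -0.3]
opening: 47.4
grip_force: 0.0
time_s: 15.22
tcp_pos: [626.9, 66.2, 194.0]
eef_rot: [0.001, -0.002, 1.0, 0.0]
wrist_force: [-0.7, 0.4, -0.5]
opening: 47.9
grip_force: 0.0
rim 4605 (179, 179) rect [626.   -3.5] [88.2 68.7] 0.3 x 581.9 670.3 y -38.0 30.9 z 64.7
rim 3074 (251, 174) rect [625.7  66.4] [88. 68.] 0.3 x 581.6 669.9 y 32.3 100.4 z 64.6
rim 3065 (319, 174) rect [625.3 136.2] [88.2 68.7] 0.2 x 581.2 669.5 y 101.7 170.7 z 64.7
packs 2560 (251, 191) rect [622.6  66.3] [59.7 30.4] 0.4 x 592.8 652.5 y 51.0 81.5 z 109.6
packs 2257 (333, 193) rect [624.5 134.3] [60.9 27.7] 0.4 x 594.1 655.0 y 120.3 148.2 z 109.4
mouth [625.8  -2.8] [71.1 26.6] 0.4
t 15.28 p [625.9  66.2 192.3] yang 90.3 shift [ 186.1 -256.4   12.3] turn 9.3 F [-0.1 -0.  -1. ] open 47.8 grip 0.0 tilt [-0.  0. -1.] q7 [-0.49  0.3   0.43  1.56 -0.13  1.3   1.53]
```

The thick pack is home, with its top at z=109.6. Next is the slim pack.

```bash
python3 -m handwheel '[30,-42,5,1.5,60,-84,5,3,90,-126,5,5,120,-168,5,6.5,150,-210,5,8,175,-242,5,9.3,186,-256,5,9.3,186,-256,5,9.3,186,-256,5,9.3]'; python3 snap.py wrist w7
python3 - <<'E'
import sys;sys.argv=['','w7']
from wm import *
for n,zl,zh,zt in(("tops",70,92,80),("vial",36,56,48)): comps((Z>zl)&(Z<zh)&(abs(C[...,0]-435)<90)&(abs(C[...,1]+195)<110),zt,150,n)
E
python3 go.py 441 -191 48 -9
```

```text
time_s: 16.4
tcp_pos: [442.4, -188.9, 187.5]
eef_rot: [0.0, 0.077, 0.997, 0.0]
wrist_force: [0.1, 0.1, -0.0]
opening: 47.5
grip_force: 0.0
tops 1216 (149, 161) rect [ 403.8 -273.5] [16.9 58.1] 64.8 x 375.3 432.3 y -293.1 -254.3 z 79.5
tops 1010 (244, 185) rect [ 438.4 -195.1] [14.2 57. ] 81.2 x 409.3 467.6 y -206.2 -183.7 z 79.7
tops 928 (332, 218) rect [ 482.6 -121.7] [18.9 52.3] 25.9 x 463.8 499.2 y -148.9 -95.0 z 79.4
vial 316 (243, 108) rect [ 372.  -185.6] [17.5 17.8] 35.4 x 363.0 381.2 y -194.7 -176.7 z 47.7
vial 298 (166, 152) rect [ 405.7 -268.2] [15.3 58.9] 76.2 x 376.1 432.5 y -282.6 -254.4 z 47.1
vial 422 (318, 205) rect [ 479.  -125.8] [ 9.4 55.9] 25.8 x 463.5 495.0 y -150.7 -99.3 z 46.5
t 16.45 p [ 442.4 -188.9  187.4] yang 81.1 shift [  1.1  -2.3 139.4] turn 0.1 F [-0.2 -0.2  0.1] open 47.7 grip 0.0 tilt [-0.  0. -1.] q7 [-0.28 -0.04  0.62  1.92  0.03  1.25  1.75]
```

View pics/w7.png

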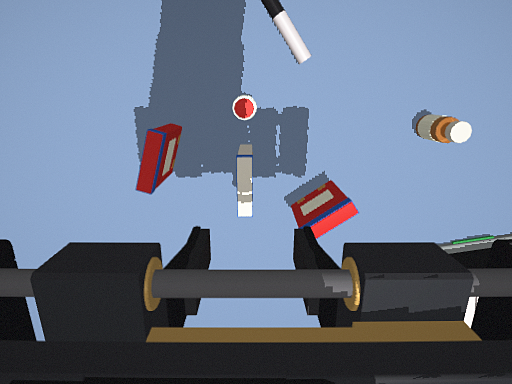

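The wrist view shows the slim pack's top at (244,185) between the red decoys at (155,160) and (330,205), with the red-capped vial at (244,108). I'll narrow the opening so the fingers clear the decoys.

```bash
python3 -m handwheel '[2,-5.8,30,0,2,-5.8,60,0,2,-5.8,80,0,2,-5.8,80,0]' -0.2; python3 go.py 439.5 -194.3 47 -9
```

```text
time_s: 16.95
tcp_pos: [437.9, -194.6, 106.1]
eef_rot: [-0.002, 0.078, 0.997, -0.0]
wrist_force: [-0.3, 0.2, 0.1]
opening: 35.1
grip_force: 0.0
t 16.95 p [ 437.9 -194.6  106.1] yang 81.1 shift [-1.8  0.5 59.1] turn 0.1 F [-0.3  0.2  0.1] open 35.1 grip 0.0 tilt [-0.004  0.    -1.   ] q7 [-0.26  0.05  0.65  2.02 -0.03  1.08  1.81]
```

```bash
python3 -m handwheel '[0,0,25,0,0,0,45,0,0,0,58,0,0,0,58,0]'; python3 -m handwheel '[0,0,0,0,0,0,0,0,0,0,0,0,0,0,0,0,0,0,0,0]' -1 25; python3 go.py 625.9 -3.4 175 0.3
```

```text
time_s: 17.45
tcp_pos: [438.4, -195.7, 49.4]
eef_rot: [-0.0, 0.079, 0.997, -0.0]
wrist_force: [0.2, 0.3, -0.0]
opening: 34.5
grip_force: 0.0
time_s: 18.08
tcp_pos: [438.8, -196.1, 50.1]
eef_rot: [0.0, 0.079, 0.997, 0.0]
wrist_force: [0.1, 1.3, 5.7]
opening: 13.8
grip_force: 25.0
t 18.07 p [ 438.8 -196.1   50.1] yang 81.0 shift [-154.6  219.8 -124.7] turn -9.3 F [0.1 1.3 5.7] open 13.8 grip 25.0 tilt [ 0.001  0.    -1.   ] q7 [-0.24  0.14  0.65  2.07 -0.1   0.96  1.87]
```

```bash
python3 -m handwheel '[0,0,-15,0,0,0,-50,0,0,0,-100,0,0,0,-125,0,-30,43,-125,-2,-62,88,-125,-4,-95,135,-125,-6,-125,178,-125,-8,-145,206,-125,-9.3,-154,219,-125,-9.3]'; python3 -m handwheel '[0,0,0,0,0,0,0,0,0,0,0,0]'; python3 snap.py wrist w8; python3 wd.py w8 110;  python3 go.py 625.9 -3.4 175 0.3
python3 - <<'E'
from h import *
im,d,K,D,T=load('w8');C=cloud(d,K,D,T);m=(C[...,2]>115)&(C[...,2]<155)&(abs(C[...,0]-597)<7)&(abs(C[...,1]+3)<20)
P=C[m];print(m.sum(),np.percentile(P[:,1],[1,50,99]).round(1),np.median(P[:,0]),P[:,2].min().round(1))
E
```

```text
time_s: 19.32
tcp_pos: [625.5, -1.9, 174.4]
eef_rot: [-0.0, -0.003, 1.0, -0.0]
wrist_force: [0.0, -0.7, -1.3]
opening: 13.7
grip_force: 25.0
time_s: 19.7
tcp_pos: [624.2, -5.8, 175.0]
eef_rot: [0.0, -0.001, 1.0, -0.0]
wrist_force: [-0.7, 0.3, -1.5]
opening: 13.9
grip_force: 25.0
rim 4381 (254, 181) rect [626.3  -3.6] [87.6 68. ] 0.2 x 582.4 670.1 y -37.7 30.5 z 64.7
rim 5513 (360, 179) rect [625.4 100.9] [ 88.4 138.2] 0.3 x 580.9 669.9 y 31.6 169.8 z 64.6
packs 3354 (341, 201) rect [622.4  63.4] [60.3 35.8] 0.2 x 592.2 652.5 y 45.4 81.4 z 109.5
packs 3052 (427, 203) rect [623.4 129.8] [34.9 59.9] 89.9 x 593.5 653.4 y 112.4 147.2 z 109.0
t 19.75 p [624.4  -5.4 175. ] yang 90.1 shift [-1.5  2.  -0. ] turn -0.2 F [-0.2  0.2 -1.4] open 14.0 grip 25.0 tilt [ 0.  0. -1.] q7 [-0.44  0.31  0.49  1.6  -0.15  1.27  1.66]
231 [-12.6  -5.7   1. ] 596.8247014098961 127.4
```

```bash
python3 -m handwheel '[-1,2,20,0,-1,2,45,0,-1,2,63,0,-1,2,69,0,-1,2,69,0,-1,2,69,0]'; python3 go.py 625.6 -3.5 80 0.3
```

```text
time_s: 20.5
tcp_pos: [626.5, -2.1, 106.3]
eef_rot: [0.001, -0.002, 1.0, 0.0]
wrist_force: [-0.5, -0.5, -0.5]
opening: 14.0
grip_force: 25.0
t 20.5 p [626.5  -2.1 106.3] yang 90.2 shift [ 1.  -1.4 26.3] turn -0.1 F [-0.5 -0.5 -0.5] open 14.0 grip 25.0 tilt [ 0.001  0.    -1.   ] q7 [-0.43  0.37  0.48  1.67 -0.19  1.14  1.68]
```

```bash
python3 -m handwheel '[0.5,-1.3,3,0,0.5,-1.3,8,0,0.5,-1.3,14,0,0.5,-1.3,14,0]' -1 45; python3 -m handwheel '[0,0,4,0,0,0,7,0,0,0,10,0,0,0,12,0,0,0,13,0,0,0,13,0]'; python3 go.py 625.4 -3.5 80 0.3
```

```text
time_s: 21.0
tcp_pos: [624.8, -3.2, 90.7]
eef_rot: [-0.001, -0.002, 1.0, -0.0]
wrist_force: [-0.4, -0.9, -1.3]
opening: 13.9
grip_force: 45.0
time_s: 21.75
tcp_pos: [625.8, -3.3, 80.1]
eef_rot: [0.001, -0.002, 1.0, 0.0]
wrist_force: [-3.4, -0.2, 11.2]
opening: 13.6
grip_force: 45.0
t 21.75 p [625.8  -3.3  80.1] yang 90.3 shift [ 0.4 -0.2  0. ] turn -0.0 F [-3.4 -0.2 11.2] open 13.6 grip 45.0 tilt [ 0.001  0.001 -1.   ] q7 [-0.42  0.4   0.47  1.69 -0.2   1.1   1.69]
```

```bash
python3 -m handwheel '[0,0,1,0,0,0,3,0,0,0,3,0]';  python3 go.py 625.4 -3.5 80 0.3; python3 -m handwheel '[0,0,-4,0,0,0,-4,0,0,0,-4,0,0,0,-4,0]' -0.1; python3 -m handwheel '[0,0,-20,0,0,0,-60,0,0,0,-100,0,0,0,-115,0,0,0,-115,0]'; python3 snap.py wrist w9; python3 wd.py w9 110; for n in top scene; do python3 snap.py $n ${n}9; done; sed 's/top0/top9/;s/scene0/scene9/;/^a=/,$d' meas.py > m9.py; python3 m9.py
```

```text
time_s: 22.12
tcp_pos: [626.1, -3.3, 80.0]
eef_rot: [0.001, -0.002, 1.0, 0.001]
wrist_force: [-8.7, 1.0, 25.1]
opening: 13.9
grip_force: 45.0
t 22.12 p [626.1  -3.3  80. ] yang 90.2 shift [ 0.7 -0.2 -0. ] turn -0.1 F [-8.7  1.  25.1] open 13.9 grip 45.0 tilt [ 0.002  0.002 -1.   ] q7 [-0.42  0.4   0.47  1.69 -0.2   1.1   1.69]
time_s: 22.62
tcp_pos: [625.0, -3.3, 78.8]
eef_rot: [-0.001, -0.002, 1.0, -0.0]
wrist_force: [-0.2, -0.2, 0.9]
opening: 37.8
grip_force: 0.0
time_s: 23.25
tcp_pos: [626.1, -3.3, 196.0]
eef_rot: [0.001, -0.002, 1.0, 0.0]
wrist_force: [0.2, -0.4, 0.2]
opening: 39.3
grip_force: 0.0
rim 4341 (251, 178) rect [626.   -3.6] [87.7 68. ] 0.3 x 581.9 670.0 y -37.8 30.5 z 64.7
rim 5005 (351, 171) rect [625.4 101.2] [ 88.1 138.9] 0.4 x 580.9 669.6 y 31.8 170.4 z 64.6
packs 1197 (251, 192) rect [623.8  -3.5] [59.5 14.2] 0.7 x 594.1 653.5 y -10.6 4.0 z 109.6
packs 2833 (332, 191) rect [622.6  63.6] [59.4 35.3] 0.3 x 592.8 652.3 y 46.1 81.5 z 109.6
packs 2621 (411, 193) rect [624.  130.5] [59.9 34.7] 0.1 x 594.1 653.9 y 113.0 147.8 z 109.1
top9
slim 64 px (309, 202) rect [ 49
[... 215 characters left out ...]
8.8 17.2] 62.6 z 46.2
red1 133 px (304, 205) rect [ 484.9 -122.3] [14.6 56.8] 24.9 z 78.5
red2 154 px (365, 235) rect [ 404.  -272.6] [17.7 55.9] 64.4 z 78.0
scene9
slim 39 px (230, 161) rect [ 491.6 -126.6] [21.6 17.6] 4.1 z 76.9
dock 1889 px (241, 253) rect [629.   68.4] [ 89.  209.6] 0.8 z 62.6
med 388 px (240, 240) rect [626.6  67.5] [36.6 61.2] 89.9 z 107.0
vslim 34 px (250, 132) rect [ 376.4 -179.7] [21.4 14. ] 48.1 z 45.3
vthick 52 px (365, 242) rect [394.7 253.6] [19.2 16.9] 41.0 z 45.6
amber 54 px (286, 184) rect [426.5  14.1] [21.2 17.8] 46.0 z 56.9
red1 136 px (236, 163) rect [ 489.  -109.6] [23.9 49.4] 25.9 z 76.0
red2 41 px (227, 112) rect [ 390.7 -257. ] [32.9 11.2] 50.1 z 75.1
```

View pics/scene9.png

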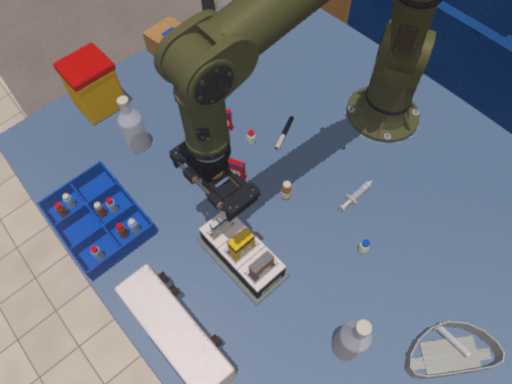

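The scene view shows the slim, thick and medium packs seated in a row in the dock (217,225 to 262,265), all with tops at about 110 mm. The vials at (251,137), (364,246) and (287,190) and both bottles are where they started, and the gripper is clear.

```bash
python3 -c "
from rig import r
print(r.job_done())"
```

```text
the job is handed in; nothing more can be done
None
```

All three packs stand in their matching bays, pressed down onto the ledges (tops about 110 mm up), with the medium pack moved first and the vials and bottles left where they were; I handed the job in at about 23 s of the 72 s allowed.

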